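# Lock the collar and press the control knob onto its D-shaft

### The arm

A 7-joint arm with a two-finger parallel gripper is mounted at the origin on the work surface. World frame = base frame: x ahead of the robot, y to its left, z up, the work surface at z = 0. Lengths are in mm, angles in rad, forces in N, time in s.
With the tool pointing down it reaches from about 400 to 875 mm from the base axis. Payload 4.4 kg.
Tool frame: the origin (TCP) lies midway between the tips of the shut fingers; the grasp point (between the pads) lies 19 mm behind it; z points along the fingers, y is the direction in which the jaws open and shut (so a half turn about z gives the same grasp; the last joint's range is limited). The gripper opens to 85 mm and grips with 20 to 120 N. Pads are 22 mm wide; open, the fingers measure 114 mm over their backs; the gripper's body (76 mm by 85 mm) begins 54 mm behind the grasp point. The pads swing forward as they close: fully open they stand 13 mm farther back than shut.
Start: joints at [-1.37, 0.628, 0.038, 1.517, -0.027, 0.996, -0.02], TCP at [171.345, 627.024, 231.313] pointing down, gripper open.
Joint ranges: [-3.06, 3.06], [-0.37, 2.12], [-1.25, 1.32], [0.18, 2.47], [-1.1, 4.24], [0.23, 1.98], [-2.94, 2.94]. Speed limits (rad/s): [2.57, 2.57, 3.14, 3.14, 3.14, 3.14, 3.14].

### API

Orientations are given as [roll, pitch, yaw] about the fixed x, y, z axes, in that order (R = Rz(yaw) Ry(pitch) Rx(roll)).
In Python, from cell import * gives the robot as it stands. The module is installed in compiled form; this text tells all that it offers.
- The arm moves only by the tool move_arm, never from a script. Its argument "series" is a list of rows, each a list of 2 entries, a list of its own where there are three numbers: the shift along the tool's x, y, z in m, then the turn about the tool's z in rad. In form: [[[x, y, z], yaw], ...]. A call has 1 to 5 rows; each row is the pose to reach, as a shift and turn from the pose measured when the call began, along the tool's axes at that moment; what a row does not reach only later rows make up. A row lasts 1/8 s, in which the tool goes at most 62.5 mm and 10.7 degrees, less where a joint would pass 70% of its speed; a pose out of reach is approached as far as the arm can. A call with a gripper value outside its range is refused whole. "claw" is the opening, from 0 (shut) to 1 (fully open), set as the call begins (left out, the last holds). The fingers move at their own pace and stop on an object; the grip force is fixed at half the most. Time passes only in rows, so rows that repeat a pose let the fingers close. It gives the time, the measured TCP pose, the force and the opening at its end, in the units of the state.
- read_state(): the state, without advancing time (a new reading comes with each control period).
- get_image(name): name is "scene" or "top" or "wrist"; returns the picture (480x640x3 uint8, blue, green, red); there is no depth.
- camera_model(name): a dict with "fov_y" (degrees; the focal length in pixels is half the picture's height over the tangent of half this angle, whatever the lens; pixels are square), "cx", "cy" (the principal point, pixels), "k1" (the pictures are not rectified: a ray, as slopes to the right and down, at radius r is drawn at 1 + k1 r^2 times it, then the intrinsics apply), "pose" (4x4, takes a point from camera to world coordinates); the wrist camera has in their place "tool_from_camera" (4x4, takes a point from camera to tool coordinates, whose origin is the TCP and whose axes are the flange's). Camera axes: x right, y down, z forward; pixel columns grow to the right and rows downward; lengths in mm; the calibration is good to about 2 mm. A picture is of the moment at which its call begins: read the wrist's pose just before it. camera_model takes no time and is no camera call.
- finish_job(): hands the job in, once; it reports no verdict.
The state is a dict: "clock": time; "qpos": joint angles; "qd": joint speeds; "tau": joint torques, N m; "eef_pos": TCP position; "tool_rot": TCP orientation; "force": force on the tool from outside, world axes, zero at the start; "torque": the same for the moment, N m; "width": finger opening in mm.
Only numpy, scipy, OpenCV 4.12 (cv2) and the standard library are available. Lean on these libraries where they do the work, as an engineer would, in place of code of your own. Each camera call takes 0.05 s, during which the arm holds its last target. There are 200 camera calls.

### The job

The control knob has come off the green control box on the assembly bench. First turn the box's aluminium lock collar clockwise until its red line points at the long white locked mark, then turn the black knob so that its flat matches the D-shaft and push it fully home. Finish while still holding the knob and keep pressing it down firmly (about 10 N), so that a colleague can tighten its screw; leave the glue bottle, the red carton and the loose aluminium bar where they are.

Things in the scene. Friction and masses are not known exactly. Their poses are not given: they have to be found in the camera images.
- knob: Loose black knob lying bore down, about 90 g. Skirt 54 mm across, 8 mm high; on it a bar grip 50 mm long (x), 26 mm wide (y), its top 36 mm above the underside. Origin: centre of the underside, on the bore axis; z up. White pointer line on the +x end of the bar. Blind D-bore from below: 26 mm deep, 18 mm diameter, its flat 5.5 mm from the axis on the +x (pointer) side.
- control: Green control box screwed to the bench, 110 x 110 mm, 55 mm high. Origin: centre of its underside, under the spindle and collar axis, z up. Its +x direction, seen from the axis, leads to the long white locked mark on its top; a short red mark shows the open position.
- locked_mark (a point): Point on the box's top (55 mm up), 46 mm from the axis, on the long white locked mark.
- collar_centre (a point): Centre of the captive lock collar, on the axis: knurled round aluminium ring, 56 mm outside diameter, 34 mm inside, 16 mm high (8 mm above and below this point); its underside is 6 mm above the box's top. It can be gripped across its diameter in any direction and only turns.
- collar_index (a point): Point on the red index line of the collar: on its upper rim, 28 mm from the axis. It turns with the collar and points at the locked mark when locked.
- collar (a joint): Turn of the lock collar, rad: grows clockwise seen from above; 1.1 = red line at the locked mark, 0 = at the short red mark; stops at -0.2 and 1.5. It starts between -0.1 and 0.45 and stays where it is left (friction about 0.12 N m).
- spindle_top (a point): Centre of the top of the upright steel D-shaft, on the collar axis: 16 mm diameter, flat (painted white, as is the shoulder below it) 4.5 mm from the axis on this frame's +x side, z up; the top 5 mm taper in. It stands 24 mm above a brass shoulder (28 mm across, 3 mm above the collar's upper face) where the knob rests. It turns only stiffly (0.2 N m). 1 mm clearance all round in the bore.
- bottle: Bystander: white glue bottle with red collar, standing, 36 mm in diameter, 80 mm high. Origin: centre of its underside.
- carton: Bystander: flat red carton, 75 x 45 x 25 mm. Origin: centre of its underside.
- bar: Bystander: loose aluminium bar with a black rubber strip on top, 180 mm long (its x), 20 mm wide, 30 mm high. Origin: centre of its underside.
Things that resemble listed ones, but are neither listed nor needed, are in the scene too. What is shaped like the knob but orange or turquoise is not meant. Of the things that look like the control, the smaller one is meant.

How it is judged (in metres and radians):
On the way, in this order (a step that is already met when the one before it is completed fails the run):
1. the lock collar is turned to its locked mark (value of joint collar between 0.95 and 1.25 rad), for 0.2 s.
2. the knob is fully home on the D-shaft, the collar still locked (all of step 1 and z of knob in the frame of spindle_top below -0.0215 m and horizontal distance between knob and spindle_top below 0.003 m and angle between the x axis of knob and the x axis of spindle_top, either way round below 0.3 rad and angle between knob's own z axis and vertical below 0.08 rad), for 0.2 s.
At the end, for the whole second after the job is handed in: The collar stands within 0.15 rad of its locked mark; the knob is on the D-shaft, its underside within 2.5 mm of the shoulder, within 3 mm of the axis, upright and flat to flat; the gripper's fingers still hold or press it, and it bears on the control box (spindle) with more than 4 N (all of step 2 and contact force between knob and control above 4 N and contact force between the fingers and knob above 2 N); the arm keeps its last pose, push and grip.
It fails at once if the glue bottle is pushed more than 20 mm from its place or knocked over (distance of bottle from where it was at the start of the episode above 0.02 m or angle between bottle's own z axis and vertical above 0.5 rad).
It fails at once if the red carton is pushed more than 20 mm from its place or knocked over (distance of carton from where it was at the start of the episode above 0.02 m or angle between carton's own z axis and vertical above 0.5 rad).
It fails at once if the loose bar is pushed more than 20 mm from its place or knocked over (distance of bar from where it was at the start of the episode above 0.02 m or angle between bar's own z axis and vertical above 0.5 rad).
It also fails if it takes over 61 s, if anything falls off the work surface, if the arm or the gripper's body presses on something with over 40 N, if the wrist force passes 120 N, or if a joint passes its speed limit or range.

## Working session

There is one attempt and no reset: what is moved stays moved. The work goes in short steps, Python scripts to look and compute and a tool call to move; the robot and the scene stay as the last step left them, time stands still between calls to the robot, and variables do not carry over. Pictures are saved under pics/ and viewed, about 8 in all and at most 12, crops included, and the job is handed in when it is done.

Besides the shell and the picture viewer there is one more tool, called after "Call:" as name(argument=value, ...) on one line, values as JSON. move_arm: Moves the arm, as the interface text tells. Its arguments: {"type":"object","properties":{"series":{"type":"array"},"claw":{"type":"number"}},"required":["series"]}

```bash
mkdir -p pics; cat > h.py <<'E'
from cell import *
import numpy as np, cv2
from scipy.spatial.transform import Rotation as R
def T_tool(s):
    T=np.eye(4); T[:3,:3]=R.from_euler('xyz',s["tool_rot"]).as_matrix(); T[:3,3]=s["eef_pos"]; return T
def cam(name,s=None):
    m=camera_model(name); P=np.array(m["pose"]) if "pose" in m else T_tool(s)@np.array(m["tool_from_camera"])
    return m,P
def K(m):
    f=240/np.tan(np.radians(m["fov_y"])/2); return np.array([[f,0,m["cx"]],[0,f,m["cy"]],[0,0,1.]]),np.array([m["k1"],0,0,0,0.])
def cast(m,P,uv,z):
    k,d=K(m); p=cv2.undistortPoints(np.array(uv,float).reshape(-1,1,2),k,d).reshape(-1,2)
    r=np.c_[p,np.ones(len(p))]@P[:3,:3].T; o=P[:3,3]
    return o+r*((z-o[2])/r[:,2])[:,None]
def proj(m,P,X):
    k,d=K(m); Q=np.linalg.inv(P); return cv2.projectPoints(np.array(X,float).reshape(-1,1,3),cv2.Rodrigues(Q[:3,:3])[0],Q[:3,3],k,d)[0].reshape(-1,2)
E
python3 - <<'E'
from h import *
s=read_state(); print(s)
for n in("scene","top","wrist"):
    im=get_image(n); cv2.imwrite(f"pics/{n}0.png",im); m=camera_model(n); print(n,{k:np.round(v,3).tolist() for k,v in m.items()})
E
```

```text
{'clock': 0.0, 'qpos': array([-1.36982877,  0.62930647,  0.03844246,  1.51839175, -0.02698728,
        0.99629041, -0.01998859]), 'qd': array([ 0.00137986, -0.00029863, -0.00011223,  0.00066817,  0.00056431,
        0.00130771,  0.00253969]), 'tau': array([-3.18713082e-04, -5.63400078e+01,  1.22651204e+00, -1.93454236e+01,
        1.11749829e-02,  1.01737978e-02, -1.19624647e-05]), 'eef_pos': array([171.15935696, 626.40548002, 230.40720463]), 'tool_rot': array([-3.13971501e+00,  3.41473522e-05,  2.87484252e+00]), 'force': array([ 0.34036452, -0.92164644, -0.33873583]), 'torque': array([-0.01871265,  0.01879869,  0.00481007]), 'width': 85.37699387062418}
scene {'fov_y': 44.898, 'cx': 324.098, 'cy': 244.415, 'k1': -0.192, 'pose': [[0.807, 0.364, -0.465, 1112.279], [0.591, -0.525, 0.613, -682.988], [-0.021, -0.77, -0.638, 813.353], [0.0, 0.0, 0.0, 1.0]]}
top {'fov_y': 50.494, 'cx': 318.74, 'cy': 229.807, 'k1': -0.09, 'pose': [[-0.029, -0.989, 0.144, 442.788], [-1.0, 0.03, 0.003, 0.783], [-0.007, -0.144, -0.99, 1018.581], [0.0, 0.0, 0.0, 1.0]]}
wrist {'fov_y': 59.405, 'cx': 325.369, 'cy': 233.139, 'k1': -0.097, 'tool_from_camera': [[-0.001, -0.952, -0.306, 76.843], [1.0, -0.0, -0.001, 0.66], [0.001, -0.306, 0.952, -142.704], [0.0, 0.0, 0.0, 1.0]]}
```

View pics/top0.png

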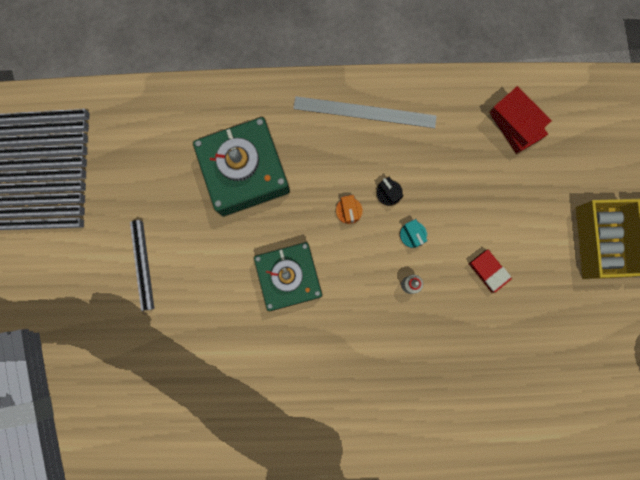

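View pics/scene0.png

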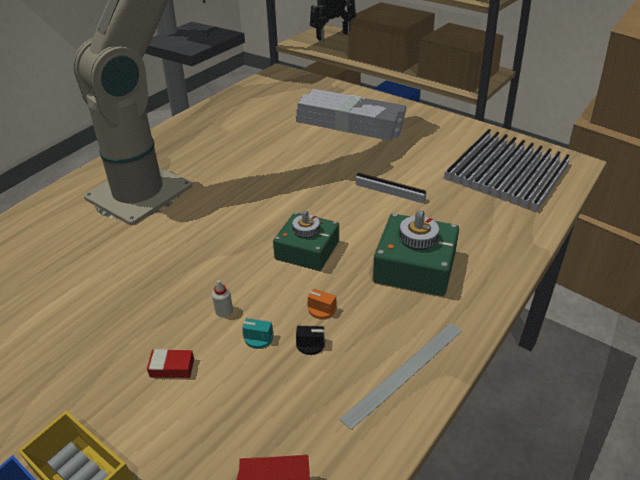

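The small green box is at (288,275) and the large one at (240,165). The small one is meant. The black knob is at (390,191), with orange at (348,210) and turquoise at (413,235) as decoys. I'll measure and confirm in a crop.

```bash
python3 - <<'E'
from h import *
im=cv2.imread("pics/top0.png"); m,P=cam("top")
c=cv2.resize(im[165:325,240:440],None,fx=4,fy=4,interpolation=cv2.INTER_CUBIC); cv2.imwrite("pics/crop1.png",c)
for n,uv,z in [("shaft top~",(287,274),104),("collar",(287,275),77),("knob skirt",(389,193),8),("bottle",(411,287),40),("carton",(491,271),25),("bar",(143,264),30),("turq",(413,235),20)]:
    print(n,cast(m,P,[uv],z).round(0))
E
```

```text
shaft top~ [[498.  63. 104.]]
collar [[498.  65.  77.]]
knob skirt [[ 661. -141.    8.]]
bottle [[ 469. -170.   40.]]
carton [[ 496. -332.   25.]]
bar [[530. 352.  30.]]
turq [[ 572. -183.   20.]]
```

View pics/crop1.png

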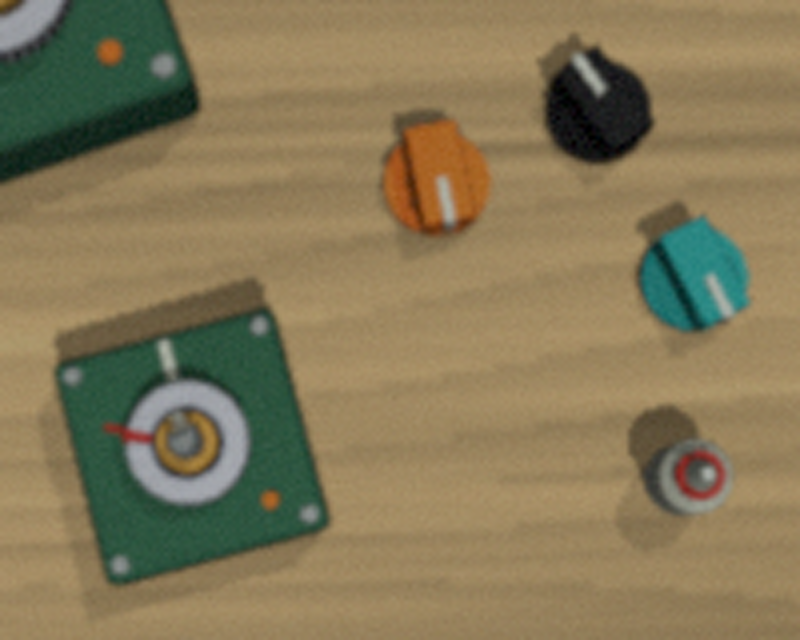

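The crop confirms the choice. The box's white mark is at (167,360) and its red mark and index at about (110–150,430), so the collar starts near 0. The black knob's pointer points up-left at about 38° world. I'll move the wrist above the small box at roughly (498,64).

Call:
move_arm(series=[[[-0.464,-0.456,0.02],0.87],[[-0.464,-0.456,0.02],0.87],[[-0.464,-0.456,0.02],0.87],[[-0.464,-0.456,0.02],0.87],[[-0.464,-0.456,0.02],0.87]], claw=1)

```text
clock: 0.78
eef_pos: [329.1, 355.2, 221.7]
tool_rot: [-3.141, 0.001, 2.001]
force: [1.4, -0.4, -0.1]
width: 85.3
```

Call:
move_arm(series=[[[-0.335,0.032,0.02],0],[[-0.335,0.032,0.02],0],[[-0.335,0.032,0.02],0],[[-0.335,0.032,0.02],0],[[-0.335,0.032,0.02],0]])

```text
clock: 1.4
eef_pos: [485.4, 85.3, 203.5]
tool_rot: [-3.142, 0.001, 2.001]
force: [0.1, 0.3, -0.3]
width: 85.5
```

Call:
move_arm(series=[[[-0.027,0.003,0.0],0],[[-0.027,0.003,0.0],0],[[-0.027,0.003,0.0],0]])

```text
clock: 1.78
eef_pos: [498.6, 63.1, 203.3]
tool_rot: [-3.141, -0.0, 2.002]
force: [-0.9, -0.4, -0.0]
width: 85.5
```

```bash
python3 - <<'E'
from h import *
s=read_state(); im=get_image("wrist"); cv2.imwrite("pics/w1.png",im); np.save("w1.npy",T_tool(s)); print(s["eef_pos"],s["tool_rot"],s["clock"])
E
```

```text
[498.60811393  63.11874882 203.26985951] [-3.14070597e+00 -2.54689609e-04  2.00202572e+00] 1.775
```

View pics/w1.png

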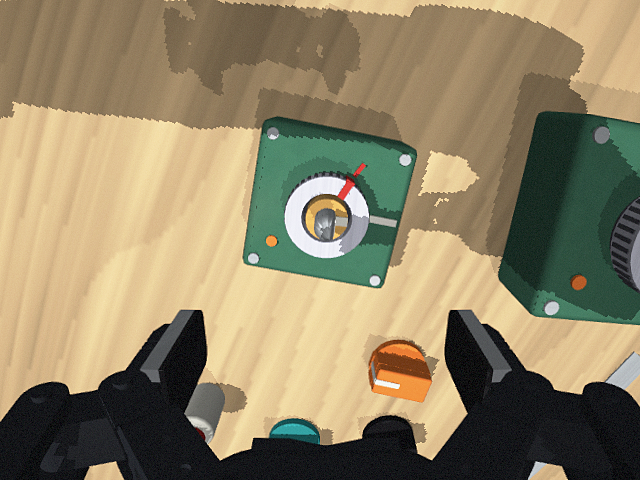

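The wrist picture shows the collar centred at about (328,216). The red line on it is at about (345,190), the red mark on the box at (361,170), and the white locked mark runs (370–397, 222). The shaft's white patch points right. Measuring now.

```bash
python3 - <<'E'
from h import *
im=cv2.imread("pics/w1.png"); m=camera_model("wrist"); P=np.load("w1.npy")@np.array(m["tool_from_camera"])
cv2.imwrite("pics/w1c.png",cv2.resize(im[155:295,240:420],None,fx=4.4,fy=4.2,interpolation=cv2.INTER_CUBIC))
hsv=cv2.cvtColor(im,cv2.COLOR_BGR2HSV); reg=np.zeros(im.shape[:2],bool); reg[110:290,240:420]=1
g=((hsv[...,0]>60)&(hsv[...,0]<95)&(hsv[...,1]>80)&reg).astype(np.uint8)
c=max(cv2.findContours(g,cv2.RETR_EXTERNAL,cv2.CHAIN_APPROX_NONE)[0],key=cv2.contourArea)
# collar top: bright low-sat
w=((hsv[...,1]<60)&(hsv[...,2]>90)&reg).astype(np.uint8); w[:,368:]=0
k=max(cv2.findContours(w,cv2.RETR_EXTERNAL,cv2.CHAIN_APPROX_NONE)[0],key=cv2.contourArea)[:,0]
X=cast(m,P,cv2.convexHull(k)[:,0],77)[:,:2].astype(np.float32); ctr,r=cv2.minEnclosingCircle(X); e=cv2.fitEllipse(X); print("collar",ctr,r,e)
C=np.array(ctr)
# four screws on box top -> centre
scr=[(273,133),(405,160),(375,281),(253,258)]
S=cast(m,P,scr,55)[:,:2]; print("screws",S.round(1),S.mean(0))
ang=lambda uv,z,o:np.degrees(np.arctan2(*(cast(m,P,[uv],z)[0,:2]-o)[::-1]))
red=(((hsv[...,0]<6)|(hsv[...,0]>174))&(hsv[...,1]>150)&reg)
ys,xs=np.nonzero(red); pts=np.c_[xs,ys]; print(xs.min(),xs.max(),ys.min(),ys.max())
A=cast(m,P,pts,77)[:,:2]; d=np.hypot(*(A-C).T); inn=A[d<27]; print("index ang",np.degrees(np.arctan2(*(inn-C).mean(0)[::-1])),len(inn))
B=cast(m,P,pts,55)[:,:2]; o=S.mean(0); d2=np.hypot(*(B-o).T); out=B[(d2>37)]; print("redmark",np.degrees(np.arctan2(*(out-o).mean(0)[::-1])),len(out),d2.max())
print("white mark",ang((392,223),55,o),ang((378,221),55,o), cast(m,P,[(392,223)],55))
e1=S[1]-S[2];print("box edges",[np.degrees(np.arctan2(*(S[(i+1)%4]-S[i])[::-1])) for i in range(4)])
E
```

```text
collar (499.4043273925781, 66.5497055053711) 29.34789276123047 ((499.2530517578125, 66.1501693725586), (56.09791564941406, 58.54928970336914), 28.41227149963379)
screws [[444.3  99.3]
 [534.4 120.6]
 [556.5  30.4]
 [465.7   9.1]] [500.233572    64.85823415]
338 365 163 199
index ang 80.97153650212852 121
redmark 77.31905245361732 34 42.34990239976247
white mark 13.790579568250713 13.095613797679508 [[547.04673746  76.34848949  55.        ]]
box edges [np.float64(13.285146499517607), np.float64(-76.2445496632698), np.float64(-166.83579383580513), np.float64(103.3423292804277)]
```

View pics/w1c.png

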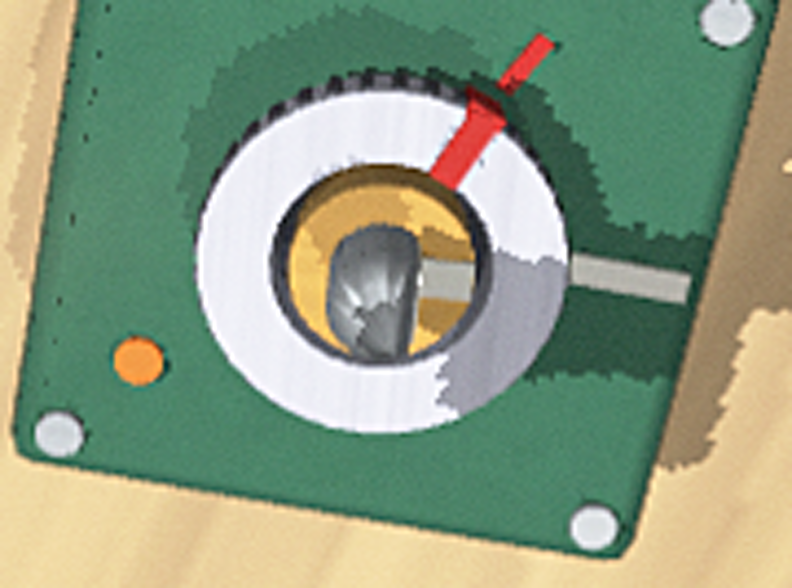

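Collar centre is at about (500,65.3) and box +x at about 13.3°. The index is at about 81–82°, so the collar needs about 1.17 rad clockwise. Descend and grip.

Call:
move_arm(series=[[[0.0014,0.0022,0.06],0],[[0.0014,0.0022,0.12],0],[[0.0014,0.0022,0.147],0],[[0.0014,0.0022,0.147],0]])

```text
clock: 2.33
eef_pos: [497.7, 67.1, 54.7]
tool_rot: [-3.136, -0.002, 2.006]
force: [0.2, 0.1, 0.1]
width: 85.7
```

Call:
move_arm(series=[[[0,0,0],0],[[0,0,0],0],[[0,0,0],0],[[0,0,0],0],[[0,0,0],0]], claw=0)

```text
clock: 2.95
eef_pos: [497.1, 67.6, 56.6]
tool_rot: [-3.137, -0.003, 2.006]
force: [-3.4, -0.4, 7.6]
width: 55.2
```

```bash
python3 - <<'E'
from h import *
m=camera_model("wrist"); P=np.load("w1.npy")@np.array(m["tool_from_camera"])
C=np.array([500,65.3])
for uv in [(341.8,221.9),(336,221.3),(346.8,222.4)]:
    a=cast(m,P,[uv],80)[0,:2]-C; print("strip",a,np.degrees(np.arctan2(a[1],a[0])))
a=cast(m,P,[(336,218),(346.8,218.4),(336,225.5),(346.8,226)],80)[:,:2]; print([np.degrees(np.arctan2(*(a[i+1]-a[i])[::-1])) for i in (0,2)])
s=read_state(); print(s["torque"],s["force"],s["width"],s["qpos"])
E
```

```text
strip [9.74645345 2.84791262] 16.288356831455715
strip [6.10027884 1.62434473] 14.910402604086183
strip [12.88794783  3.91479931] 16.896505316885982
[np.float64(22.495868748813848), np.float64(21.9241200634466)]
[-0.07677859  0.8569248  -0.04627158] [-3.39226895 -0.43537065  7.60950763] 55.23157270934264 [-0.30260566  0.71430724  0.16922659  2.06329057 -0.29784795  0.3922999
  0.5379016 ]
```

Call:
move_arm(series=[[[-0.002,0.0005,0],0.15],[[-0.002,0.0005,0],0.3],[[-0.002,0.0005,0],0.45],[[-0.002,0.0005,0],0.6],[[-0.002,0.0005,0],0.6]])

```text
clock: 3.58
eef_pos: [498.3, 67.7, 56.8]
tool_rot: [-3.136, -0.001, 1.409]
force: [0.6, 3.5, -9.1]
width: 54.5
```

Call:
move_arm(series=[[[-0.001,0.0005,0],0.15],[[-0.0015,0.0005,0],0.3],[[-0.0015,0.0005,0],0.45],[[-0.0015,0.0005,0],0.58],[[-0.0015,0.0005,0],0.58]])

```text
clock: 4.2
eef_pos: [499.5, 67.2, 56.9]
tool_rot: [-3.137, 0.001, 0.833]
force: [5.6, 3.1, -14.3]
width: 54.6
```

Call:
move_arm(series=[[[0,0,0],0],[[0,0,0],0],[[0,0,0],0]], claw=1)

```text
clock: 4.58
eef_pos: [499.7, 66.7, 57.6]
tool_rot: [-3.137, -0.0, 0.833]
force: [-0.3, 0.7, 0.9]
width: 85.7
```

Call:
move_arm(series=[[[0,0,-0.06],0],[[0,0,-0.12],0],[[0,0,-0.147],0],[[0,0,-0.147],0]])

```text
clock: 5.08
eef_pos: [501.4, 66.2, 206.7]
tool_rot: [-3.14, -0.004, 0.833]
force: [-0.2, -0.5, -0.2]
width: 85.3
```

```bash
cat > look2.py <<'E'
from h import *
s=read_state(); im=get_image("wrist"); cv2.imwrite("pics/w2.png",im); T=T_tool(s); np.save("w2.npy",T); print(s["eef_pos"],s["tool_rot"],s["clock"])
m=camera_model("wrist"); P=T@np.array(m["tool_from_camera"])
u=proj(m,P,[[500,65.3,77]])[0].astype(int); print(u)
x0,y0=max(u[0]-90,0),max(u[1]-70,0); cv2.imwrite("pics/w2c.png",cv2.resize(im[y0:y0+140,x0:x0+180],None,fx=4,fy=4,interpolation=cv2.INTER_CUBIC)); print("crop",x0,y0)
hsv=cv2.cvtColor(im,cv2.COLOR_BGR2HSV); red=(((hsv[...,0]<6)|(hsv[...,0]>174))&(hsv[...,1]>150))
ys,xs=np.nonzero(red); C=np.array([499.8,65.7]); A=cast(m,P,np.c_[xs,ys],77)[:,:2]-C; d=np.hypot(*A.T); i=A[d<27]
print("index",np.degrees(np.arctan2(*i.mean(0)[::-1])),len(i))
E
python3 look2.py
```

```text
[501.40805767  66.15108652 206.72516753] [-3.13973953 -0.00410607  0.83338783] 5.075
[323 224]
crop 233 154
index 14.705602369307483 108
```

View pics/w2c.png

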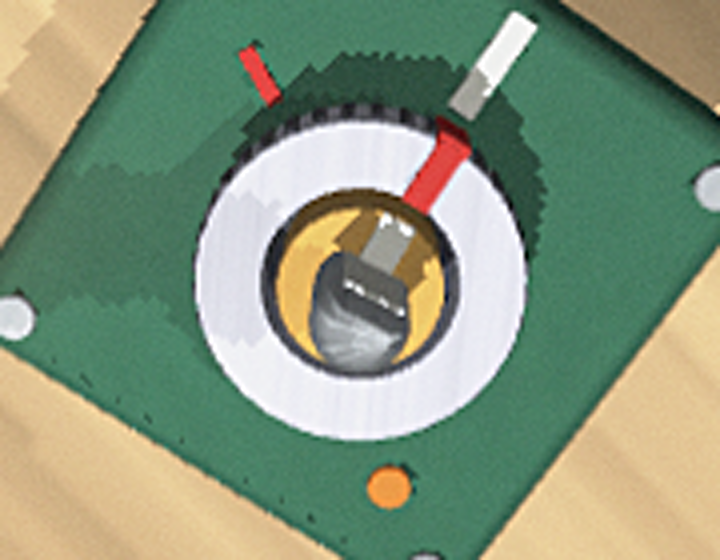

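The red line now points at the white mark (index about 14.7°, mark about 13.3°), so the collar is locked. Now to the black knob.

Call:
move_arm(series=[[[-0.045,0.258,0.04],0.17],[[-0.045,0.258,0.04],0.17],[[-0.045,0.258,0.04],0.17],[[-0.045,0.258,0.04],0.17],[[-0.045,0.258,0.04],0.17]])

```text
clock: 5.75
eef_pos: [660.3, -145.4, 161.2]
tool_rot: [-3.137, 0.003, 0.658]
force: [-1.2, 0.4, -0.6]
width: 85.7
```

Call:
move_arm(series=[[[0,0,0],0]])

```text
clock: 5.88
eef_pos: [659.2, -145.8, 159.2]
tool_rot: [-3.135, 0.005, 0.657]
force: [0.8, 0.6, -0.0]
width: 85.6
```

```bash
python3 - <<'E'
from h import *
m=camera_model("wrist"); P=np.load("w2.npy")@np.array(m["tool_from_camera"])
f=lambda l,z:cast(m,P,np.array(l)/4+[233,154],z)[:,:2]
an=lambda a,b:np.degrees(np.arctan2(*(b-a)[::-1]))
a=f([(368,258),(383,222),(392,270),(410,232)],80); print("strip",an(a[0],a[1]),an(a[2],a[3]),a.mean(0))
b=f([(345,285),(405,312)],99); print("flat normal",an(b[0],b[1])+90,b)
a=f([(450,108),(507,12),(480,115),(537,22)],55); print("mark",an(a[0],a[1]),an(a[2],a[3]))
s=read_state(); im=get_image("wrist"); cv2.imwrite("pics/w3.png",im); np.save("w3.npy",T_tool(s)); print(s["eef_pos"],s["tool_rot"],s["clock"])
E
```

```text
strip 25.826150191340783 23.41431789702075 [508.37290371  67.97652276]
flat normal 22.537101155082112 [[502.45701034  71.7355118 ]
 [506.41727593  62.19206852]]
mark 17.906577625177484 17.329141289069675
[ 659.22970813 -145.82298536  159.20336364] [-3.1345421   0.00471814  0.65694088] 5.875
```

View pics/w3.png

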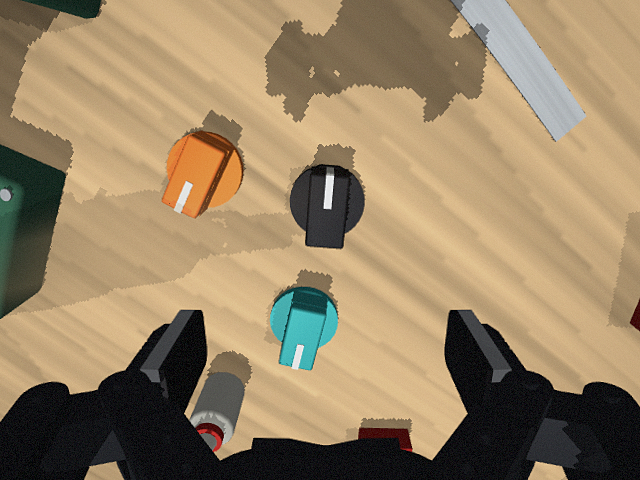

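Black knob at (327,200), its pointer line (328,167–208) straight up in the picture, so the current yaw (0.657) already matches it. Orange (205,172) and turquoise (303,325) are decoys.

```bash
python3 - <<'E'
from h import *
im=cv2.imread("pics/w3.png"); m=camera_model("wrist"); T=np.load("w3.npy"); P=T@np.array(m["tool_from_camera"])
hsv=cv2.cvtColor(im,cv2.COLOR_BGR2HSV); k=((hsv[...,2]<75)&(hsv[...,1]<90)).astype(np.uint8); r=np.zeros_like(k); r[155:255,280:375]=1; k&=r
k=cv2.morphologyEx(k,cv2.MORPH_OPEN,np.ones((3,3)))
c=max(cv2.findContours(k,cv2.RETR_EXTERNAL,cv2.CHAIN_APPROX_NONE)[0],key=cv2.contourArea)[:,0]
print("bbox",c.min(0),c.max(0))
tool=lambda X:(X-T[:3,3])@T[:3,:3]
S=c[((c[:,0]<304)|(c[:,0]>352))&(c[:,1]<240)]   # skirt sides
for z in(8,):
    X=tool(cast(m,P,S,z))[:,:2]; A=np.c_[2*X,np.ones(len(X))]; q=np.linalg.lstsq(A,(X**2).sum(1),rcond=None)[0]; print("skirt tool xy",q[:2],"r",np.sqrt(q[2]+q[:2]@q[:2]))
E_=tool(cast(m,P,[(307,248),(343,248),(311,167),(347,167)],36))[:,:2]; print("bar corners",E_.round(1),E_.mean(0))
w=((hsv[...,2]>170)&(hsv[...,1]<50)).astype(np.uint8); w[:160]=0;w[215:]=0;w[:,:315]=0;w[:,340:]=0
pts=np.argwhere(w)[:,::-1].astype(np.float32); print(cv2.minAreaRect(pts))
X=tool(cast(m,P,pts,36))[:,:2]; print("pointer",X.mean(0),cv2.minAreaRect(X.astype(np.float32)))
E
```

```text
bbox [290 170] [363 247]
skirt tool xy [9.15981335 1.91906605] r 26.413866262937198
bar corners [[-16.2 -11.3]
 [-16.2  12.9]
 [ 38.3  -8. ]
 [ 38.3  14.8]] [11.04182239  2.07171481]
((328.4551696777344, 191.53793334960938), (7.6401848793029785, 33.55037307739258), 4.763641834259033)
pointer [22.42364843  3.01310613] ((22.320613861083984, 3.0188210010528564), (22.039348602294922, 4.907690525054932), 4.632541179656982)
```

Call:
move_arm(series=[[[0.0095,0.002,0.0],0.06],[[0.0095,0.002,0.04],0.06],[[0.0095,0.002,0.09],0.06]], claw=0.6)

```text
clock: 6.3
eef_pos: [667.1, -137.9, 69.4]
tool_rot: [-3.135, 0.003, 0.6]
force: [-0.7, 0.4, -1.5]
width: 51.0
```

```bash
python3 - <<'E'
from h import *
s=read_state(); print(s["eef_pos"],s["tool_rot"],s["width"])
T=np.load("w3.npy"); k=T@[9.5,2,159-12,1]; print("knob",k[:3], "to go tool",np.linalg.inv(T_tool(s))@k)
E
```

```text
[ 667.10857438 -137.90717264   69.36342203] [-3.13452707e+00  3.03350734e-03  6.00198307e-01] 51.035185266250956
knob [ 666.79150982 -141.20799656   12.14973046] to go tool [-1.95240709  2.94906287 57.20046859  1.        ]
```

Call:
move_arm(series=[[[-0.002,0.003,0.03],0],[[-0.002,0.003,0.05],0],[[-0.002,0.003,0.056],0],[[-0.002,0.003,0.056],0]])

```text
clock: 6.8
eef_pos: [667.2, -141.0, 14.0]
tool_rot: [-3.135, 0.002, 0.601]
force: [-1.1, 0.3, -0.5]
width: 51.4
```

Call:
move_arm(series=[[[0,0,0],0],[[0,0,0],0],[[0,0,0],0],[[0,0,0],0],[[0,0,0],0]], claw=0)

```text
clock: 7.42
eef_pos: [668.4, -141.3, 15.8]
tool_rot: [-3.137, 0.0, 0.601]
force: [-0.6, 0.5, 5.9]
width: 24.9
```

Call:
move_arm(series=[[[0,0,-0.05],0],[[0,0,-0.11],0],[[0,0,-0.15],0],[[-0.005,-0.05,-0.15],0.07],[[-0.01,-0.11,-0.15],0.15]])

```text
clock: 8.05
eef_pos: [598.1, -56.9, 167.0]
tool_rot: [-3.138, -0.001, 0.446]
force: [1.6, 1.0, -1.4]
width: 24.9
```

```bash
python3 - <<'E'
from h import *
s=read_state(); T=T_tool(s); print(s["eef_pos"],s["tool_rot"],s["width"],s["clock"])
print("to go tool",np.linalg.inv(T)@[499.8,65.7,160,1],"turn",s["tool_rot"][2]-0.33)
E
```

```text
[598.05400743 -56.91359336 167.04487098] [-3.13824625e+00 -7.25731986e-04  4.46304345e-01] 24.933028987562615 8.05
to go tool [ -35.71067917 -152.98890639    7.53096105    1.        ] turn 0.11630434500063896
```

Call:
move_arm(series=[[[-0.036,-0.153,0],0.116],[[-0.036,-0.153,0],0.116],[[-0.036,-0.153,0],0.116],[[-0.036,-0.153,0],0.116],[[-0.036,-0.153,0],0.116]])

```text
clock: 8.68
eef_pos: [500.3, 65.0, 168.0]
tool_rot: [-3.139, -0.002, 0.33]
force: [0.8, -0.1, -0.8]
width: 24.7
```

```bash
python3 - <<'E'
from h import *
s=read_state(); im=get_image("wrist"); T=T_tool(s); print(s["eef_pos"],s["tool_rot"],s["width"],s["clock"]); np.save("w4.npy",T); cv2.imwrite("pics/w4.png",im)
sc=get_image("scene"); cv2.imwrite("pics/s4.png",sc); m,P=cam("scene"); u=proj(m,P,[[500,65,120]])[0].astype(int); print(u)
c=cv2.resize(sc[u[1]-50:u[1]+50,u[0]-50:u[0]+50],(480,480),interpolation=cv2.INTER_CUBIC)
cv2.imwrite("pics/c4.png",np.hstack([im[170:470,170:490],cv2.resize(c,(300,300))]))
print("to go",np.linalg.inv(T)@[499.8,65.7,160,1])
E
```

```text
[500.33794961  64.99141641 167.96899391] [-3.13913052e+00 -1.69950611e-03  3.30043330e-01] 24.7276681310006 8.675
[305 204]
to go [-0.29281788 -0.82505895  7.97056333  1.        ]
```

View pics/c4.png

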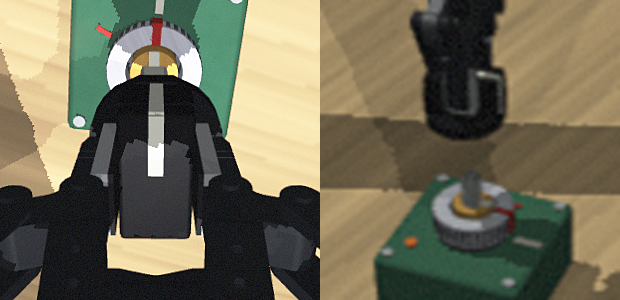

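The picture shows the pointer, red index and shoulder strip lined up vertically (crop x≈155). The bar's rear edge is at crop y≈238 and the skirt front at y≈75. I'll check the knob's offset in the grip.

```bash
python3 - <<'E'
from h import *
im=cv2.imread("pics/w4.png"); m=camera_model("wrist"); P=np.array(m["tool_from_camera"])
g=cv2.cvtColor(im,cv2.COLOR_BGR2GRAY)
print("col325 rear",g[396:420,325]); print("col 310",g[235:330:3,310]); print("pointer col",g[236:352:4,325])
print("rear edge",cast(m,P,[(295,408),(355,408)],-20.2).round(1)); print("skirt front arc",cast(m,P,[(325,246),(325,250)],7.8).round(1))
print("pointer far/near",cast(m,P,[(325.5,347),(325.5,313),(325.5,285)],-20.2).round(1))
T=np.load("w4.npy");Pw=T@P; print("shaft strip",cast(m,Pw,[(326,228)],80).round(1), "red idx",cast(m,Pw,[(327,205)],77))
E
```

```text
col325 rear [ 58  57  47  49  50  52  59  54  52  39  30  31  80 195 229 224 222 224
 220 222 220 221 219 220]
col 310 [194 240 202 100  14  23  22  13  18  24  18  27   2  15  22  19  24  29
  16  25  21  29  24  28  29  60  67  69  70  65  74  64]
pointer col [151 113  94  20  30 114 114 117 110 115 115 110 127 186 183 183 182 182
 185 177 172 253 253 253 251 251 250 255  59]
rear edge [[-25.6 -10.6 -20.2]
 [-25.6  11.  -20.2]]
skirt front arc [[26.5  0.3  7.8]
 [24.8  0.3  7.8]]
pointer far/near [[  0.2   0.4 -20.2]
 [ 13.2   0.4 -20.2]
 [ 23.2   0.4 -20.2]]
shaft strip [[509.2  67.3  80. ]] red idx [[521.49220663  70.93777493  77.        ]]
```

Call:
move_arm(series=[[[0.0007,-0.0004,0.03],0],[[0.0007,-0.0004,0.045],0],[[0.0007,-0.0004,0.045],0],[[0.0007,-0.0004,0.045],0]])

```text
clock: 9.28
eef_pos: [501.6, 64.5, 123.3]
tool_rot: [-3.14, -0.002, 0.328]
force: [-0.8, -0.1, -0.8]
width: 24.7
```

```bash
python3 - <<'E'
from h import *
s=read_state(); T=T_tool(s); print(s["eef_pos"],s["tool_rot"],s["force"],s["torque"])
print("to go",np.linalg.inv(T)@[500.8,65.6,96,1])
E
```

```text
[501.59957183  64.45966561 123.33108616] [-3.13974601e+00 -2.09905981e-03  3.27823179e-01] [-0.79222092 -0.12726765 -0.78247863] [0.00758807 0.0385903  0.00378541]
to go [-0.44719153 -1.28658358 27.33263015  1.        ]
```

Call:
move_arm(series=[[[-0.0004,-0.0013,0.003],0],[[-0.0004,-0.0013,0.008],0],[[-0.0004,-0.0013,0.01],0]])

```text
clock: 9.65
eef_pos: [500.7, 65.8, 113.1]
tool_rot: [-3.14, -0.002, 0.328]
force: [-0.3, 0.4, -2.6]
width: 24.6
```

Call:
move_arm(series=[[[0,0,0.005],0],[[0,0,0.01],0],[[0,0,0.014],0],[[0,0,0.014],0]])

```text
clock: 10.15
eef_pos: [500.5, 65.8, 98.8]
tool_rot: [-3.139, -0.001, 0.328]
force: [-0.5, -0.0, -1.2]
width: 24.6
```

Call:
move_arm(series=[[[0,0,0.002],0],[[0,0,0.0035],0],[[0,0,0.0035],0]])

```text
clock: 10.52
eef_pos: [500.6, 65.7, 95.7]
tool_rot: [-3.139, -0.002, 0.328]
force: [-0.5, 0.2, 3.8]
width: 25.0
```

Call:
move_arm(series=[[[0,0,0.0015],0],[[0,0,0.002],0],[[0,0,0.002],0],[[0,0,0.002],0]])

```text
clock: 11.02
eef_pos: [500.6, 65.7, 95.5]
tool_rot: [-3.137, -0.003, 0.327]
force: [-5.0, 0.0, 20.4]
width: 24.7
```

Call:
move_arm(series=[[[0,0,0.0012],0],[[0,0,0.0012],0],[[0,0,0.0012],0],[[0,0,0.0012],0]])

```text
clock: 11.52
eef_pos: [500.7, 65.7, 95.6]
tool_rot: [-3.136, -0.004, 0.327]
force: [-3.5, -0.2, 14.1]
width: 24.7
```

```bash
python3 - <<'E'
from h import *
im=get_image("wrist"); t=get_image("top"); s=read_state(); print(s["eef_pos"],s["force"],s["torque"],s["width"],s["clock"])
m,P=cam("top"); u=proj(m,P,[[500,65,77]])[0].astype(int)
cv2.imwrite("pics/c5.png",np.hstack([im[130:430,170:490],cv2.resize(t[u[1]-40:u[1]+40,u[0]-40:u[0]+40],(300,300),interpolation=cv2.INTER_CUBIC)]))
E
```

```text
[500.65819065  65.70862419  95.57642129] [-2.70798827  0.38441792 13.99992566] [ 0.08967129  0.93632366 -0.01932842] 24.867170396209495 11.625
```

View pics/c5.png

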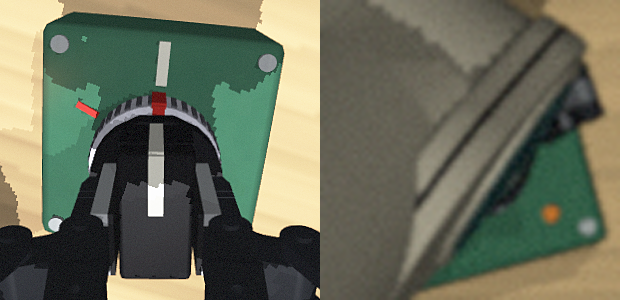

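The wrist picture shows the collar's red line (crop 159,105) in line with the white mark (163,62), and the knob seated with its pointer (155,160–215) along the same line. Depth and force fit, so I'm handing in.

```bash
python3 -c "
from cell import *
print(finish_job()); s=read_state(); print(s['force'],s['eef_pos'])"
```

```text
the job is handed in; nothing more can be done
None
the job is handed in; nothing more can be done
```

I turned the small box's collar clockwise to the locked mark, fitted the black knob onto the D-shaft, and handed the job in at 11.6 s while still gripping and pressing the knob.

- **Collar:** after the turn the red line measured 14.7° against 13.3° for the locked mark, so it is within about 0.03 rad. In the last picture it still lines up.
- **Knob:** it slid on with almost no force. The tool stopped at 95.6 mm, against 95.8 mm worked out for resting on the shoulder. In the last picture the pointer is in line with the locked mark.
- **Push:** the last reading was 14 N, somewhat above the 10 N asked for. The fingers stood at 24.9 mm on the bar grip.
- **Bottle, carton and bar:** none of the moves went near them, but I did not measure their positions again at the end.
- **Disagreements:** estimates of the shaft's flat ranged from 15° to 26° between views. I used 19°, and the knob went on at that angle. Axis estimates from the pictures differed by about 1 mm. The estimate from the collar grips was about 2 mm off, and I left it out.

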